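Crank a syringe snug in the hand-driven pump

ROBOT

A 6-joint arm with a two-finger parallel gripper is mounted at the origin on the work surface. World frame = base frame: x ahead of the robot, y to its left, z up, the work surface at z = 0. Lengths are in mm, angles in rad, forces in N, time in s.
With the tool pointing down it reaches from about 350 to 875 mm from the base axis. Payload 4.2 kg.
Tool frame: the origin (TCP) lies where the fingers leave the gripper's body, on its centre line; the fingertips stand ahead of it and the grasp point (between the pads) lies 54 mm ahead of it (arm.nose_length is the z of the fingertips in the tool frame, in mm); z points along the fingers, x is the direction in which the jaws open and shut, and the axes are right-handed (so a half turn about z gives the same grasp; the last joint's range is limited). The gripper opens to 85 mm and grips with 20 to 120 N. Pads are 22 mm wide; open, the fingers measure 114 mm over their backs; the gripper's body (76 mm by 85 mm) begins 54 mm behind the grasp point. The pads swing forward as they close: fully open they stand 13 mm farther back than shut.
Start: joints at [-0.953, 0.385, 0.008, 0, -1.194, -0.259], TCP at [219.484, -585.172, 303.912] pointing down, gripper open.
Joint ranges: [-3.14, 3.14], [-1.21, 2.06], [-1.07, 1.41], [-3.16, 2.05], [-2.99, -0.16], [-3.1, 3.1]. Speed limits (rad/s): [2.79, 2.79, 3.14, 3.14, 3.14, 3.14].

INTERFACE

Orientations are given as a unit quaternion [x, y, z, w].
In Python, from bench import arm, imaging, job_done gives the robot as it stands.
- The arm moves only by the shell command python3 -m crank 'ROWS' [OPENING]. ROWS is a JSON object of lists of equal length, an entry for each row: "delta_pos": the shift along the tool's x, y, z in m, a list of three; "twist": the turn about the tool's z in rad. In form: {"delta_pos": [[tx, ty, tz], ...], "twist": [twist, ...]}. A call has 1 to 8 rows; each row shifts and turns the commanded pose from where the row before left it, along the tool's axes as they then stand; what a row does not reach is not made up. A row lasts 1/12 s, in which the tool goes at most 41.7 mm and 7.16 degrees, less where a joint would pass 70% of its speed; a pose out of reach is approached as far as the arm can. A call is refused whole if a number of a shift passes 0.0417 or a number of a turn 0.125, either way. A call with a gripper value outside its range is refused whole. OPENING is the opening, from 0 (shut) to 1 (fully open), set as the call begins (- or left out, the last holds). The fingers move at their own pace and stop on an object; the grip force is fixed at half the most. Time passes only in rows, so rows that do not move let the fingers close. It gives the time, the measured TCP pose, the force and the opening at its end, in the units of the state.
- arm.read_state(): the state, without advancing time (a new reading comes with each control period).
- imaging.get_image(name): name is "scene" or "top" or "wrist"; returns (picture, depth): 400x640x3 uint8, blue, green, red; 400x640 float32, mm along the optical axis (not along the pixel's ray), 0 where there is no reading.
- imaging.camera_model(name): a dict with "vfov" (degrees; the focal length in pixels is half the picture's height over the tangent of half this angle, whatever the lens; pixels are square), "cx", "cy" (the principal point, pixels), "dist" ([k1, k2, p1, p2, k3] as OpenCV has them; the pictures are not rectified), "T" (4x4, takes a point from camera to world coordinates); the wrist camera has in their place "hand_eye" (4x4, takes a point from camera to tool coordinates, whose origin is the TCP and whose axes are the tool frame's). Camera axes: x right, y up, looking along -z (the intrinsics and any distortion apply to the point x, -y, -z); pixel columns grow to the right and rows downward; lengths in mm; the calibration is good to about 2 mm. A picture is of the moment at which its call begins: read the wrist's pose just before it. camera_model takes no time and is no camera call.
- job_done(): hands the job in, once; it reports no verdict.
The state is a dict: "clock": time; "joints": joint angles; "joint_vel": joint speeds; "joint_efforts": joint torques, N m; "position": TCP position; "ee_rot": TCP orientation; "contact_force": force on the tool from outside, world axes, zero at the start; "wrist_torque": the same for the moment, N m; "gripper_width": finger opening in mm.
Only numpy, scipy, OpenCV 4.12 (cv2) and the standard library are available. Lean on these libraries where they do the work, as an engineer would, in place of code of your own. Each camera call takes 0.05 s, during which the arm holds its last target.

TASK

The glass syringe lies loose in the hand-cranked syringe pump. First unfold the crank's folding handle until it stands fully upright, then use it to crank clockwise until the pusher has slid the syringe up against the front stop and holds it there snugly; stop as soon as you feel it bite, because pressing hard would break the glass. Move the pusher and the syringe only with the crank, leave the handle standing up, let go, and leave the glassware around the pump where it is.

Things in the scene. Friction and masses are not known exactly. Their poses are not given: they have to be found in the camera images.
- pump: Fixed cream hand-cranked syringe pump, 200 (x) x 300 (y) x 60 mm high; origin at the centre of its underside. In its frame the syringe line runs along y at x = +55 mm; the crank shaft is vertical, at x = -50, y = +30 mm. The cover's flat top is at z = 60 mm.
- crank_axis (a point): Point on the crank's vertical shaft axis, at the crank arm's height (85 mm above the table); fixed to the pump, z up. The handle's hinge is 50 mm out on the steel arm (13 wide, 8 thick).
- crank (a joint): Crank angle (rad), grows clockwise seen from above; at 0 the hinge lies from the shaft towards pump +x. Clockwise drives the pusher 11 mm per rad by a rack. Takes about 4 N at the handle running free, plus about 0.22 N for each newton of push on the syringe; does not run back under a push of up to about 18 N.
- handle_hinge (a point): Centre of the folding handle's horizontal hinge at the end of the crank arm, 99 mm above the table. Folded, the handle lies level on top of the arm, pointing from here back over the shaft and 30 mm past it.
- handle_grip (a point): On the centre line of the handle's round black grip (18 mm diameter, 66 long, spins freely about its length), 64 mm from the hinge, 16 mm short of the free end. Folded flat it is 99 mm above the table with some 30 mm free under it; upright, 163 mm above the table.
- fold (a joint): Handle fold angle (rad): 0 folded flat on the arm, 1.571 upright against its stop. A stiff hinge: it stays where left, takes about 2 N at the grip point to move.
- pusher: Black pusher block, 62 wide, 34 long, 48 mm high, with a grey rubber-sprung pad on the face that looks to pump -y; origin at the bottom of that face, mid-width. The crank drives it along pump -y. The pad gives way about 1 mm for each 10 N of push on the syringe.
- syringe: Loose glass syringe, plunger home, so rigid; lies along pump y in the cradle, nozzle to -y. Origin under mid-barrel (28 diameter, 90 long); thumb disc's end face 68 mm to +y, shoulder 45 mm to -y. Pushed, it slides under 1 N until its shoulder meets a black forked stop, set 8 to 31 mm ahead of it; then the push rises. Snug from about 5 N, breaks above 40 N.
- beaker: Bystander: loose glass beaker, 68 mm diameter, 85 mm high, beside the pump; origin under its centre.
- bottle: Bystander: loose white bottle with a blue cap, 66 mm diameter, 140 mm high, beside the pump; origin under its centre.
- vial: Bystander: small loose amber vial, 28 mm diameter, 50 mm high, behind the pump; origin under its centre.
There are look-alikes about, which are no part of the job. Of the things shaped like the syringe, the glass one is meant.

How it is judged:
By the outcome, as a careful person would: the job done as asked, in the order asked, and still so for the second after the job is handed in, with the robot touching nothing.
It also fails if it takes over 67 s, if anything falls off the work surface, if the arm or the gripper's body presses on something with over 40 N, if the wrist force passes 120 N, or if a joint passes its speed limit or range.

## Working session

There is one attempt and no reset: what is moved stays moved. The work goes in short steps, Python scripts to look and compute and a shell command to move; the robot and the scene stay as the last step left them, time stands still between calls to the robot, and variables do not carry over. Pictures are saved under pics/ and viewed, and the job is handed in when it is done.

```bash
ls; mkdir -p pics
python3 - <<'E'
from bench import arm, imaging
import cv2
print(arm.read_state(), arm.nose_length)
for n in ("scene","top"):
    p,d=imaging.get_image(n); cv2.imwrite(f"pics/{n}0.png",p)
    import numpy as np; np.save(f"pics/{n}0.npy",d)
    print(n,imaging.camera_model(n))
print(imaging.camera_model("wrist"))
E
```

```text
pics
{'clock': 0.0, 'joints': array([-9.53400418e-01,  3.85578656e-01,  6.62600678e-03, -4.77347597e-04,
       -1.19404052e+00, -2.58612070e-01]), 'joint_vel': array([ 0.00030078,  0.00109259,  0.0028921 , -0.00092462, -0.00054507,
        0.00047877]), 'joint_efforts': array([ 3.38466734e-04, -3.92292130e+01,  1.88398433e+01,  4.18592915e+00,
       -4.55364003e-03, -1.63110858e-06]), 'position': array([ 219.33509978, -584.79078419,  302.81137028]), 'ee_rot': array([ 5.69661440e-01,  8.21878695e-01,  5.82541950e-04, -9.57281397e-04]), 'contact_force': array([-0.53014222, -0.11498397, -1.00827509]), 'wrist_torque': array([ 0.046433  , -0.00554373,  0.00546615]), 'gripper_width': 85.37468805589239} 72.6
scene {'vfov': 49.133785572327, 'cx': 318.0148331055754, 'cy': 204.20886981056327, 'dist': array([-0.03773602,  0.        ,  0.        ,  0.        ,  0.        ]), 'T': array([[ 6.58626571e-01, -4.64784265e-01,  5.91765686e-01,
         1.17049095e+03],
       [ 7.52222590e-01,  3.86521919e-01, -5.33630941e-01,
        -5.38834111e+02],
       [ 1.92928559e-02,  7.96603034e-01,  6.04
[... 454 characters left out ...]
820481e+00],
       [ 2.94895882e-03,  1.99760818e-01,  9.79840252e-01,
         1.01146305e+03],
       [ 0.00000000e+00,  0.00000000e+00,  0.00000000e+00,
         1.00000000e+00]])}
{'vfov': 60.737507571718126, 'cx': 325.83771795742143, 'cy': 200.7262325272034, 'dist': array([-0.02386472,  0.        ,  0.        ,  0.        ,  0.        ]), 'hand_eye': array([[ 9.99999834e-01, -4.52932938e-04, -3.56028526e-04,
         7.02430922e-02],
       [-5.40112690e-04, -9.52090110e-01, -3.05817152e-01,
        -7.79567381e+01],
       [-2.00456577e-04,  3.05817294e-01, -9.52090197e-01,
        -6.95572795e+01],
       [ 0.00000000e+00,  0.00000000e+00,  0.00000000e+00,
         1.00000000e+00]])}
```

View pics/scene0.png

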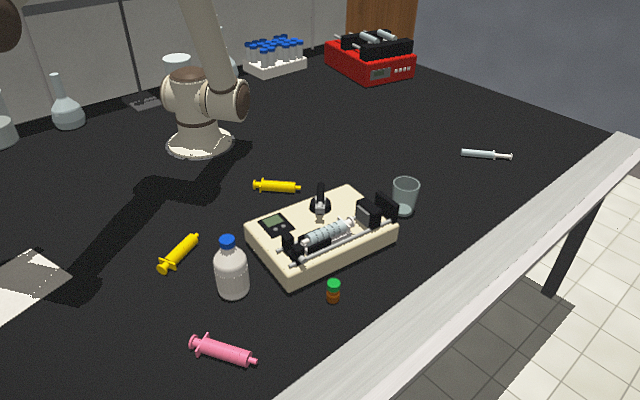

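View pics/top0.png

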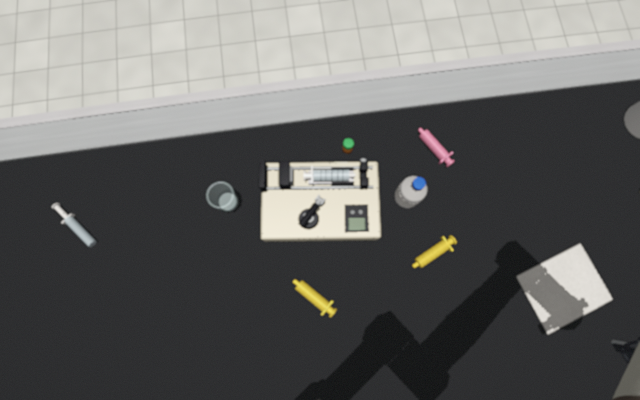

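Run:
```python
import cv2
a=cv2.imread("pics/top0.png")[140:260,240:420]; cv2.imwrite("pics/topc.png",cv2.resize(a,None,fx=4.4,fy=4.4,interpolation=cv2.INTER_CUBIC))
a=cv2.imread("pics/scene0.png")[170:300,230:430]; cv2.imwrite("pics/scenec.png",cv2.resize(a,None,fx=4,fy=4,interpolation=cv2.INTER_CUBIC))
```

```text
(no output)
```

View pics/topc.png

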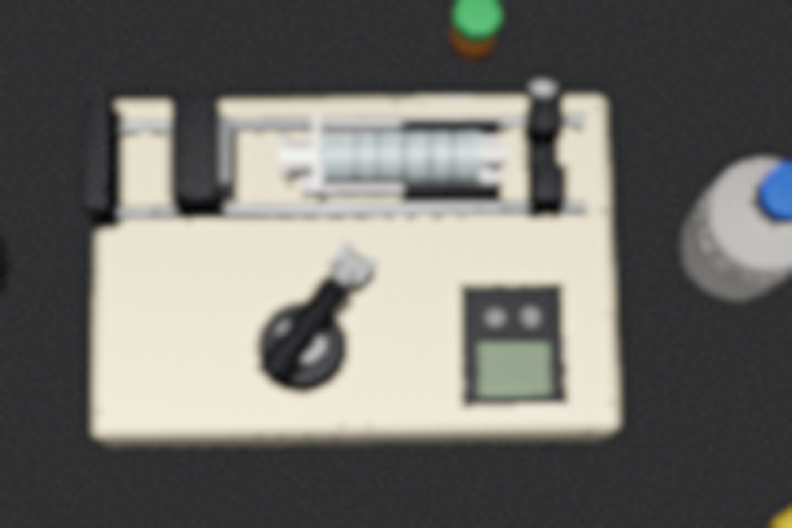

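View pics/scenec.png

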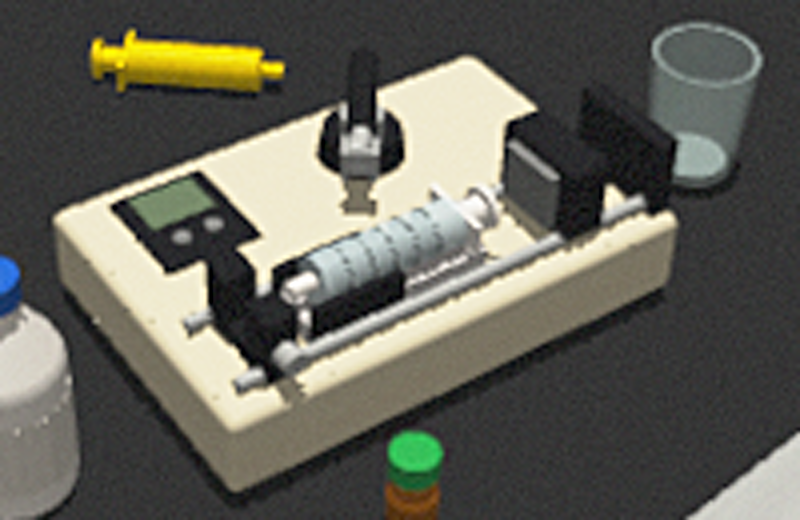

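Things shaped like the syringe, in scene pixels:
- Yellow at (276,186) and (178,252), and pink at (222,350): all loose on the table.
- A pale one at (487,155), also loose on the table.
- A clear glass one at (325,235), lying in the pump's cradle. This one fits the description, and the enlarged crop confirms it: glass barrel in the pump, pusher behind the thumb disc, forked stop ahead.

The crank's hinge is at about (320,216) in the scene picture and (320,200) in the top picture. Next I measure poses.

```bash
cat > h.py <<'E'
import numpy as np, cv2
from bench import imaging
def K(m):
    f=200/np.tan(np.radians(m["vfov"]/2)); return np.array([[f,0,m["cx"]],[0,f,m["cy"]],[0,0,1.]])
def Tof(n,m,st=None):
    if n!="wrist": return m["T"]
    from scipy.spatial.transform import Rotation as R
    T=np.eye(4);T[:3,:3]=R.from_quat(st["ee_rot"]).as_matrix();T[:3,3]=st["position"]; return T@m["hand_eye"]
def rays(n,uv,st=None):
    m=imaging.camera_model(n); uv=np.asarray(uv,float).reshape(-1,1,2)
    q=cv2.undistortPoints(uv,K(m),m["dist"])[:,0]; T=Tof(n,m,st)
    d=np.c_[q[:,0],-q[:,1],-np.ones(len(q))]@T[:3,:3].T
    return T[:3,3],d
def cloud(n,depth,st=None):
    v,u=np.mgrid[0:400,0:640]
    o,d=rays(n,np.c_[u.ravel(),v.ravel()],st)
    P=o+d*depth.reshape(-1,1); P[depth.ravel()==0]=np.nan
    return P.reshape(400,640,3)
def atz(n,uv,z,st=None):
    o,d=rays(n,uv,st); return o+d*((z-o[2])/d[:,2])[:,None]
def proj(n,P,st=None):
    m=imaging.camera_model(n); T=np.linalg.inv(Tof(n,m,st)); p=np.asarray(P,float).reshape(-1,3)@T[:3,:3].T+T[:3,3]
    p=p*[1,-1,-1]; return cv2.projectPoints(p,np.zeros(3),np.zeros(3),K(m),m["dist"])[0][:,0]
E
python3 - <<'E'
from h import *
for n in("top","scene"):
    d=np.load(f"pics/{n}0.npy"); p=cv2.imread(f"pics/{n}0.png").astype(int)
    C=cloud(n,d)
    cream=(p[...,2]>150)&(p[...,2]-p[...,0]>12)&(abs(C[...,2]-60)<6)&(C[...,0]>300)&(C[...,0]<800)&(abs(C[...,1])<300)
    cream=cv2.morphologyEx(cream.astype(np.uint8),cv2.MORPH_OPEN,np.ones((2,2)))>0
    P=C[cream]; print(n,cream.sum(),np.median(P[:,2]),P[:,2].std())
    r=cv2.minAreaRect(P[:,:2].astype(np.float32)); print(r)
    hi=(C[...,2]>84)&(C[...,2]<125)&(abs(C[...,0]-r[0][0])<110)&(abs(C[...,1]-r[0][1])<150)
    v,u=np.nonzero(hi)
    for i in np.argsort(v): print(u[i],v[i],C[v[i],u[i]].round().astype(int),p[v[i],u[i]].mean().round()) if n=="top" and abs(u[i]-308)<25 else 0
E
```

```text
top 5746 nan nan
((613.848388671875, -27.025848388671875), (306.8974609375, 211.66043090820312), 82.98467254638672)
284 161 [703  56 114] 47.0
285 161 [704  54 110] 47.0
286 161 [703  51 113] 46.0
287 161 [703  49 111] 45.0
288 161 [703  47 110] 42.0
284 162 [701  56 112] 48.0
285 162 [701  54 112] 50.0
286 162 [700  52 113] 49.0
287 162 [700  49 113] 46.0
288 162 [699  47 114] 52.0
284 163 [698  57 113] 51.0
285 163 [699  54 111] 53.0
286 163 [700  52 108] 52.0
287 163 [698  49 112] 51.0
288 163 [697  47 114] 61.0
289 163 [700  45 103] 114.0
284 164 [696  57 111] 54.0
285 164 [696  55 113] 52.0
286 164 [694  52 116] 54.0
287 164 [696  50 110] 52.0
288 164 [695  47 112] 63.0
289 164 [696  45 109] 122.0
284 165 [693  57 113] 55.0
285 165 [694  55 110] 52.0
286 165 [692  52 114] 55.0
287 165 [693  50 110] 51.0
288 165 [692  48 114] 56.0
289 165 [693  45 108] 110.0
284 166 [691  58 112] 54.0
285 166 [690  55 114] 55.0
286 166 [690  53 114] 57.0
287 166 [689  50 115] 50.0
288 166 [690  48 113] 57.0
289 166 [691  46 107] 98.0
290 166 [691  43 107] 150.0
291 166 [690  41 109] 180.0
311 166
[... 21389 characters left out ...]
13] 36.0
305 223 [545  25 109] 28.0
306 223 [544  23 111] 23.0
298 224 [545  42 108] 200.0
299 224 [544  39 114] 156.0
300 224 [543  37 117] 99.0
301 224 [543  35 115] 55.0
302 224 [543  32 116] 41.0
303 224 [543  30 114] 35.0
304 224 [542  28 115] 33.0
305 224 [543  25 109] 24.0
299 225 [543  40 104] 197.0
300 225 [542  37 109] 153.0
301 225 [541  35 112] 91.0
302 225 [540  32 115] 39.0
303 225 [540  30 115] 25.0
304 225 [540  28 111] 23.0
301 226 [540  35 107] 147.0
302 226 [538  33 113] 92.0
303 226 [538  30 114] 50.0
304 226 [538  28 111] 24.0
303 227 [536  31 108] 127.0
scene 3660 nan nan
((609.362548828125, 5.49017333984375), (350.23992919921875, 203.98045349121094), 82.97052764892578)
```

The depth readings put the hinge near (597,-14) and the handle's free end near (540,32), both in world mm. I'll move the wrist camera over it.

```bash
for i in 1 2; do :; done
python3 -m crank '{"delta_pos":[[0.027,0.030,0],[0.027,0.030,0],[0.027,0.030,0],[0.027,0.030,0],[0.027,0.030,0],[0.027,0.030,0],[0.027,0.030,0],[0.027,0.030,0]],"twist":[0,0,0,0,0,0,0,0]}' 0.5
python3 -m crank '{"delta_pos":[[0.027,0.030,0],[0.027,0.030,0],[0.027,0.030,0],[0.027,0.030,0],[0.027,0.030,0],[0.027,0.030,0],[0.027,0.030,0],[0.022,0.038,0]],"twist":[0,0,0,0,0,0,0,0]}'
python3 -m crank '{"delta_pos":[[0,0,0],[0,0,0],[0,0,0],[0,0,0],[0,0,0],[0,0,0],[0,0,0],[0,0,0]],"twist":[0.12,0.12,0.12,0.12,0.12,0.12,0.12,0.12]}'
python3 -m crank '{"delta_pos":[[0,0,0],[0,0,0],[0,0,0]],"twist":[0.077,0,0]}'
python3 - <<'E'
from h import *
from bench import arm
import pickle
s=arm.read_state(); p,d=imaging.get_image("wrist"); cv2.imwrite("pics/w1.png",p); np.save("pics/w1.npy",d); pickle.dump(s,open("pics/w1.pkl","wb"))
print(s["clock"],s["position"],s["ee_rot"],s["contact_force"],s["joints"])
E
```

```text
clock: 0.77
position: [368.5, -296.7, 303.7]
ee_rot: [0.57, 0.822, 0.0, -0.0]
contact_force: [0.7, -0.2, 0.2]
gripper_width: 42.5
clock: 1.43
position: [524.5, -13.5, 303.9]
ee_rot: [0.569, 0.822, -0.0, -0.0]
contact_force: [1.0, -0.1, 0.6]
gripper_width: 42.4
clock: 2.1
position: [524.8, -15.7, 303.4]
ee_rot: [0.886, 0.463, -0.001, -0.0]
contact_force: [-0.7, -0.3, -0.3]
gripper_width: 43.1
clock: 2.35
position: [524.9, -15.7, 303.6]
ee_rot: [0.902, 0.433, -0.0, -0.0]
contact_force: [-0.1, 0.3, -0.3]
gripper_width: 42.9
2.35 [524.86697719 -15.74143672 303.59223486] [ 9.01608983e-01  4.32551866e-01 -3.26383746e-04 -1.36210935e-04] [-0.08000274  0.33030956 -0.28858544] [ 2.79171804e-01  2.15321646e-01 -2.35386932e-01 -1.76951191e-04
 -1.12077691e+00 -2.52604495e+00]
```

View pics/w1.png

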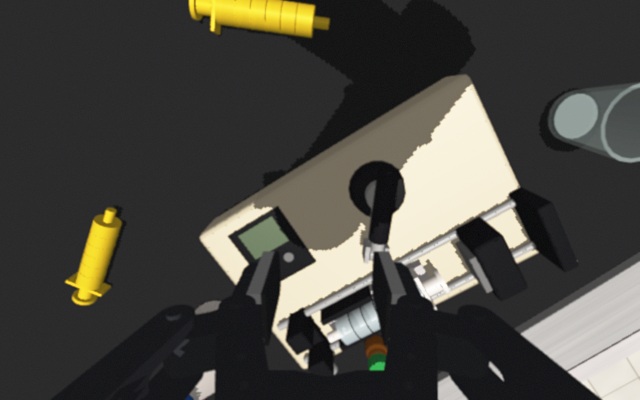

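Run:
```python
import cv2
a=cv2.imread("pics/w1.png")[140:290,310:470]; cv2.imwrite("pics/w1c.png",cv2.resize(cv2.convertScaleAbs(a,alpha=2,beta=20),None,fx=4,fy=4,interpolation=cv2.INTER_CUBIC))
```

```text
(no output)
```

View pics/w1c.png

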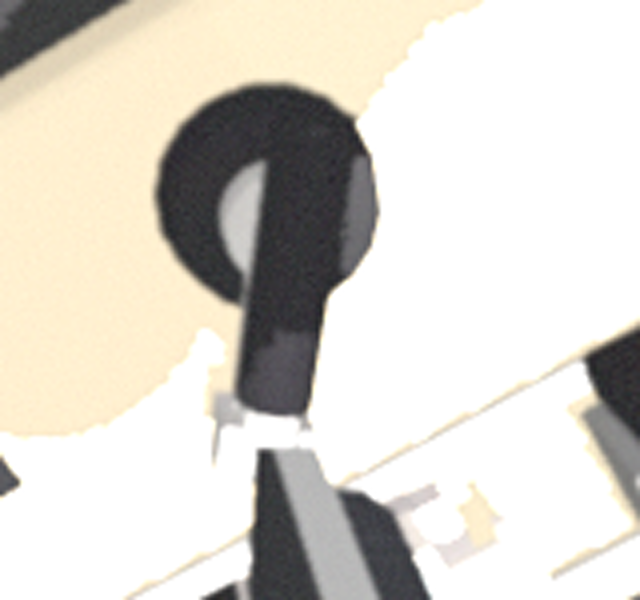

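Run:
```python
from h import *
import pickle
s=pickle.load(open("pics/w1.pkl","rb"))
P=atz("wrist",[(378.2,241),(378.7,235),(381.5,215),(387.2,190),(388,170)],99,s); print(P.round(1))
v=P[3]-P[0]; print(np.degrees(np.arctan2(-v[1],-v[0])))
# top: hinge side / free end. grip near end & end
print(atz("top",[(316.5,206),(302.5,224)],99).round(1))
# pump corners at z=60: wrist + top
print("wrist corners",atz("wrist",[(469,76),(521,188)],60,s).round(1))
t=lambda x,y:(240+x/4.4,140+y/4.4)
print("top corners z60",atz("top",[t(94,430),t(620,425),t(607,95)],60).round(1))
d=np.load("pics/w1.npy"); C=cloud("wrist",d,s)
for uv in[(381,215),(387,190),(384,225),(374,250),(361,185),(350,160),(440,170)]: print(uv,C[uv[1],uv[0]].round(1))
print("tool x",np.degrees(np.arctan2(*(lambda q:(2*q[0]*q[1],2*q[0]**2-1))(s["ee_rot"]))))
```

```text
[[590.3  -8.9  99. ]
 [586.   -5.2  99. ]
 [572.4   7.6  99. ]
 [557.4  24.4  99. ]
 [543.9  34.8  99. ]]
-45.25717283928925
[[584.2  -7.8  99. ]
 [545.1  31.4  99. ]]
wrist corners [[531.4 138.8  60. ]
 [649.5 124.8  60. ]]
top corners z60 [[ 531.1  138.2   60. ]
 [ 493.1 -156.9   60. ]
 [ 686.7 -182.1   60. ]]
(381, 215) [567.5   8.4 110.8]
(387, 190) [552.4  24.7 113.4]
(384, 225) [576.3   5.2 110.6]
(374, 250) [592.2 -15.8 104.9]
(361, 185) [546.    8.1  78. ]
(350, 160) [525.7  12.9  58.5]
(440, 170) [585.5  73.2  60.8]
tool x 51.25924370638047
```

```bash
python3 -m crank '{"delta_pos":[[0,0,0],[0.025,-0.0042,0.0],[0.0245,-0.0042,0],[0,0,0.04],[0,0,0.04],[0,0,0.015],[0,0,0],[0,0,0]],"twist":[0.113,0,0,0,0,0,0,0]}' 0.5
python3 - <<'E'
from h import *
from bench import arm
import pickle
s=arm.read_state(); p,d=imaging.get_image("wrist"); cv2.imwrite("pics/w2.png",p); pickle.dump(s,open("pics/w2.pkl","wb"))
p,d=imaging.get_image("scene"); cv2.imwrite("pics/s2.png",cv2.resize(p[120:300,220:440],None,fx=3.2,fy=3.2,interpolation=cv2.INTER_CUBIC))
E
```

```text
clock: 3.07
position: [554.5, 25.0, 208.6]
ee_rot: [0.925, 0.381, -0.001, 0.0]
contact_force: [0.7, -0.4, 1.4]
gripper_width: 42.8
```

View pics/w2.png

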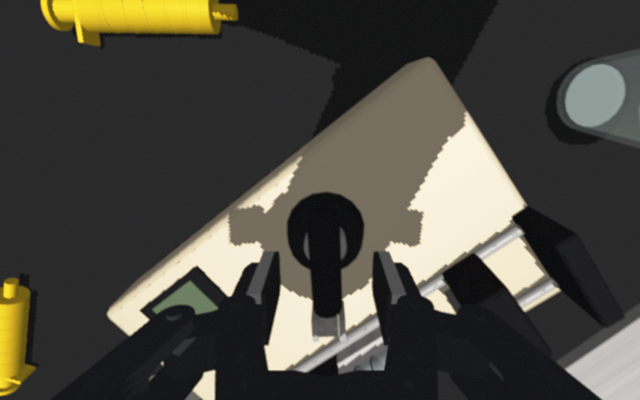

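View pics/s2.png

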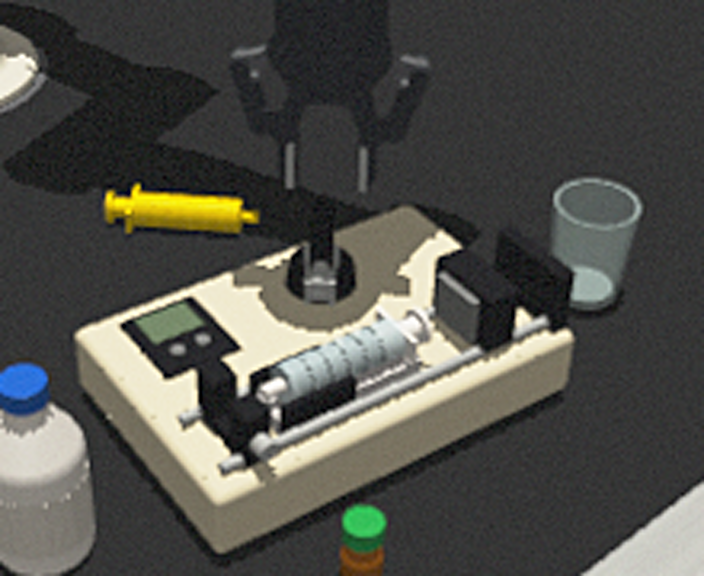

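The grip at (325,260) in the wrist picture is centred between the pads at 265 and 385. I'll descend and close.

```bash
python3 -m crank '{"delta_pos":[[0,0,0.03],[0,0,0.02],[0,0,0],[0,0,0]],"twist":[0,0,0,0]}' 0.5
python3 -m crank '{"delta_pos":[[0,0,0],[0,0,0],[0,0,0],[0,0,0],[0,0,0],[0,0,0]],"twist":[0,0,0,0,0,0]}' 0
```

```text
clock: 3.5
position: [555.0, 25.0, 160.1]
ee_rot: [0.925, 0.38, 0.001, 0.0]
contact_force: [-0.0, 0.4, 0.7]
gripper_width: 42.8
clock: 4.0
position: [554.5, 24.4, 161.8]
ee_rot: [0.925, 0.381, 0.001, 0.001]
contact_force: [-3.3, -2.5, 7.9]
gripper_width: 15.7
```

```bash
python3 -m crank '{"delta_pos":[[0,0,0],[0,0,0],[0,0,0],[0,0,0.006],[0,0,0],[0,0,0]],"twist":[0,0,0,0,0,0]}' 0.45
python3 -m crank '{"delta_pos":[[0,0,0],[0,0,0],[0,0,0],[0,0,0],[0,0,0],[0,0,0]],"twist":[0,0,0,0,0,0]}' 0
python3 - <<'E'
from h import *
p,d=imaging.get_image("scene"); cv2.imwrite("pics/s3.png",cv2.resize(p[120:300,220:440],None,fx=3.2,fy=3.2,interpolation=cv2.INTER_CUBIC))
E
```

```text
clock: 4.5
position: [554.1, 25.0, 152.3]
ee_rot: [0.925, 0.38, -0.001, -0.0]
contact_force: [-0.4, 0.3, 0.3]
gripper_width: 38.6
clock: 5.0
position: [553.6, 24.7, 153.0]
ee_rot: [0.925, 0.38, -0.001, -0.0]
contact_force: [-4.4, -1.4, 5.4]
gripper_width: 20.6
```

View pics/s3.png

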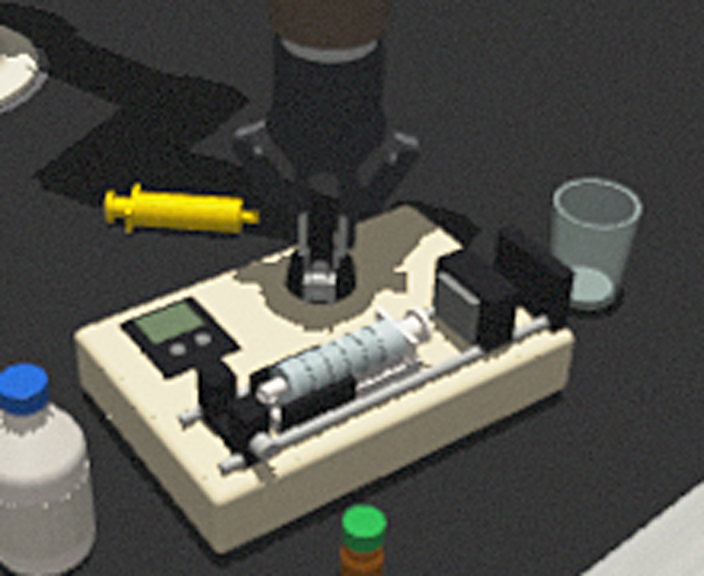

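```bash
python3 -m crank '{"delta_pos":[[0,0.0002,-0.0055],[0,0.0008,-0.0055],[0,0.0012,-0.0055],[0,0.0017,-0.0053],[0,0.0021,-0.0052],[0,0.0026,-0.0049],[0,0,0],[0,0,0]],"twist":[0,0,0,0,0,0,0,0]}'
python3 - <<'E'
from h import *
p,d=imaging.get_image("scene"); cv2.imwrite("pics/s4.png",cv2.resize(p[120:300,220:440],None,fx=3.2,fy=3.2,interpolation=cv2.INTER_CUBIC))
E
```

```text
clock: 5.72
position: [558.3, 19.7, 182.4]
ee_rot: [0.925, 0.379, -0.002, -0.002]
contact_force: [-3.4, 4.4, -6.2]
gripper_width: 16.2
```

View pics/s4.png

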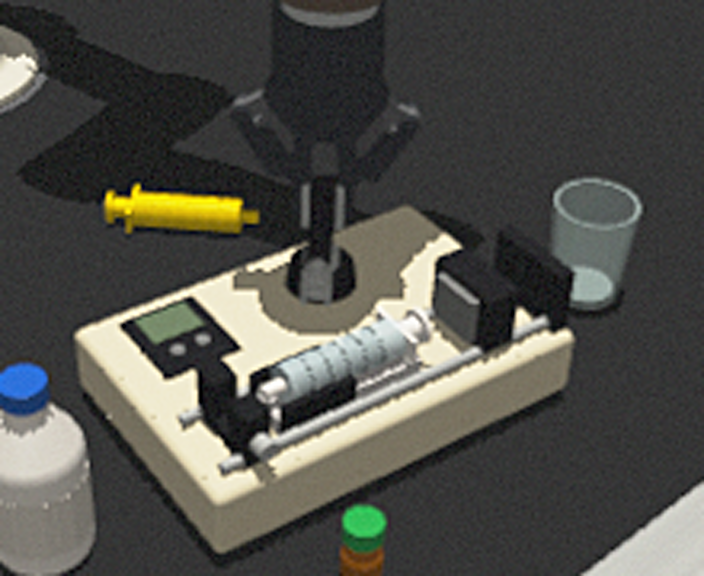

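```bash
python3 -m crank '{"delta_pos":[[0,0.003,-0.0047],[0,0.0034,-0.0044],[0,0.0038,-0.0041],[0,0.0041,-0.0038],[0,0.0044,-0.0034],[0,0.0047,-0.003],[0,0,0],[0,0,0]],"twist":[0,0,0,0,0,0,0,0]}'
python3 -m crank '{"delta_pos":[[0,0.0049,-0.0026],[0,0.0052,-0.0021],[0,0.0053,-0.0017],[0,0.0055,-0.0012],[0,0.0055,-0.0008],[0,0.0056,-0.0002],[0,0,0],[0,0,0]],"twist":[0,0,0,0,0,0,0,0]}'
python3 - <<'E'
from h import *
p,d=imaging.get_image("scene"); cv2.imwrite("pics/s5.png",cv2.resize(p[120:300,220:440],None,fx=3.2,fy=3.2,interpolation=cv2.INTER_CUBIC))
E
```

```text
clock: 6.43
position: [576.5, 1.3, 207.4]
ee_rot: [0.925, 0.379, -0.001, 0.0]
contact_force: [-1.4, -2.3, -14.9]
gripper_width: 16.0
clock: 7.1
position: [598.3, -20.7, 216.7]
ee_rot: [0.925, 0.38, -0.002, -0.001]
contact_force: [-7.2, 2.8, -12.5]
gripper_width: 16.5
```

View pics/s5.png

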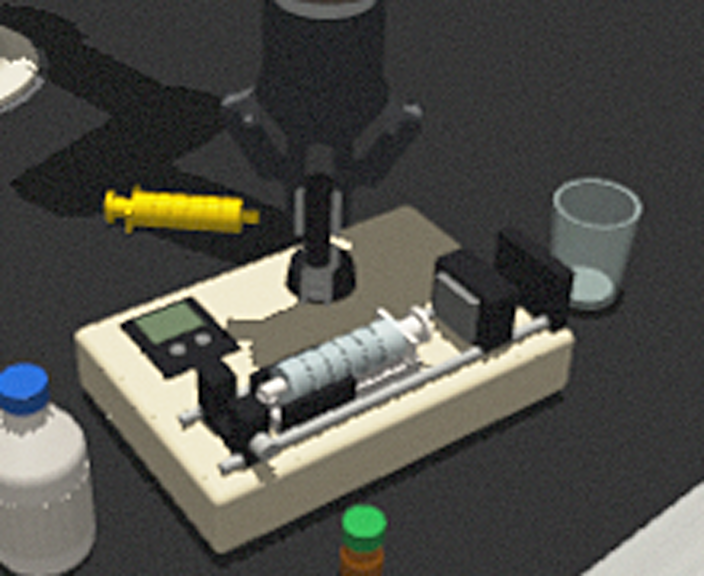

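```bash
python3 -m crank '{"delta_pos":[[0,0.002,0.001],[0,0.002,0.001],[0,0.001,0],[0,0,0],[0,0,0]],"twist":[0,0,0,0,0]}'
python3 - <<'E'
from h import *
from bench import arm
import pickle
s=arm.read_state(); pickle.dump(s,open("pics/w6.pkl","wb"))
p,d=imaging.get_image("wrist"); cv2.imwrite("pics/w6.png",p)
p,d=imaging.get_image("top"); cv2.imwrite("pics/t6.png",cv2.resize(p[130:270,230:420],None,fx=4.2,fy=4.2,interpolation=cv2.INTER_CUBIC))
E
```

```text
clock: 7.57
position: [601.9, -23.9, 216.4]
ee_rot: [0.925, 0.38, -0.001, -0.0]
contact_force: [-8.4, 3.3, -5.9]
gripper_width: 16.3
```

View pics/w6.png

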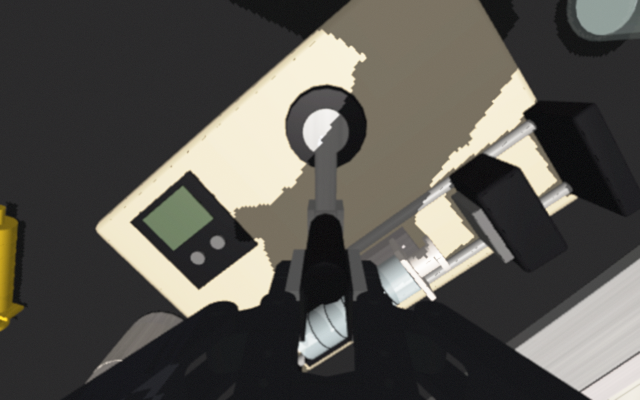

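View pics/t6.png

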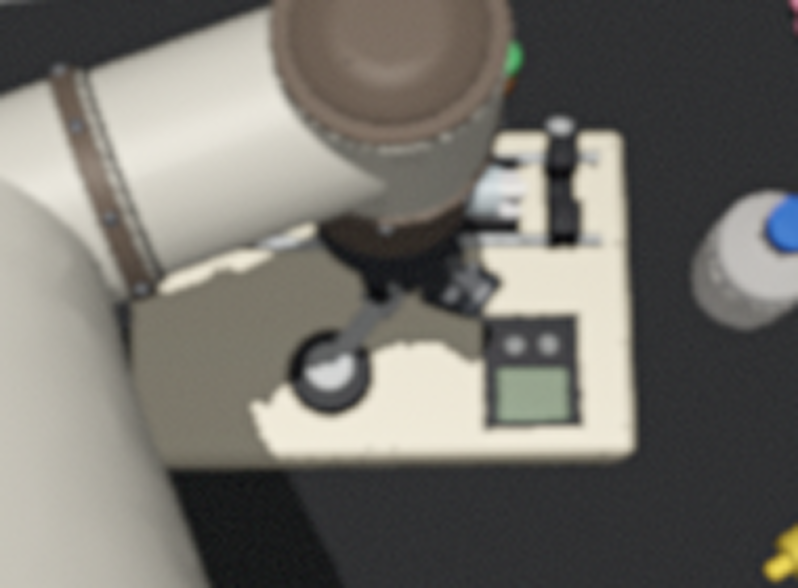

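Run:
```python
from h import *
import pickle
s=pickle.load(open("pics/w6.pkl","rb"))
print(atz("wrist",[(325,132)],89,s),atz("wrist",[(326,128)],74,s),atz("top",[(230+330/4.2,130+371/4.2)],74), atz("top",[(230+330/4.2,130+369/4.2)],89))
q=s["ee_rot"]; print(s["position"],np.degrees(np.arctan2(2*q[0]*q[1],2*q[0]**2-1)), s["contact_force"])
```

```text
[[562.10180178  15.89505141  89.        ]] [[561.96225407  16.82862073  74.        ]] [[561.09302102  15.40626656  74.        ]] [[559.67326021  15.12276291  89.        ]]
[601.94699769 -23.92566288 216.38707047] 44.7049779978001 [-8.37562166  3.34328856 -5.89399894]
```

Run:
```python
from h import *
p,d=imaging.get_image("scene")
h=np.array([562.5+35.4,15.5-35.4,99]); 
r=proj("scene",[h,h+[0,0,80],h+[-.1*56,.1*56,80], [562.5,15.5,89]]); print(r.round(1))
k=8
im=cv2.convertScaleAbs(cv2.resize(p[150:225,275:365],None,fx=k,fy=k,interpolation=cv2.INTER_CUBIC),alpha=2.5,beta=20)
for q,c in zip(r,[(0,0,255),(0,0,255),(0,255,0),(255,0,0)]): cv2.circle(im,(int((q[0]-275+.5)*k),int((q[1]-150+.5)*k)),4,c,-1)
cv2.imwrite("pics/s6.png",im)
```

```text
[[318.8 207.7]
 [319.6 177.8]
 [319.8 175.7]
 [320.1 198. ]]
```

View pics/s6.png

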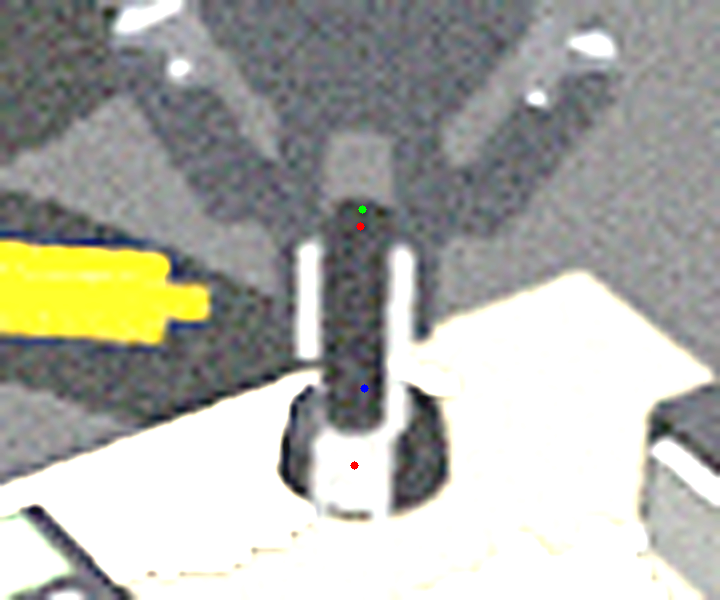

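The hand now meets about 8 N outward, but that could be pad friction and not the fold stop. I'll let go, rise and look at how upright the handle is.

```bash
python3 -m crank '{"delta_pos":[[0,0,0],[0,0,0],[0,0,0],[0,0,-0.03],[0,-0.03,-0.04],[0,-0.03,-0.04],[0,0,0],[0,0,0]],"twist":[0,0,0,0,0,0,0,0]}' 0.5
python3 - <<'E'
from h import *
from bench import arm
import pickle
s=arm.read_state(); pickle.dump(s,open("pics/w7.pkl","wb"))
p,d=imaging.get_image("wrist"); cv2.imwrite("pics/w7.png",p); np.save("pics/w7.npy",d)
p,d=imaging.get_image("scene"); cv2.imwrite("pics/s7r.png",p); cv2.imwrite("pics/s7.png",cv2.convertScaleAbs(cv2.resize(p[150:225,275:365],None,fx=8,fy=8,interpolation=cv2.INTER_CUBIC),alpha=2,beta=20))
E
```

```text
clock: 8.38
position: [569.6, 12.3, 317.4]
ee_rot: [0.925, 0.381, 0.006, 0.002]
contact_force: [0.5, -0.3, -0.2]
gripper_width: 42.7
```

View pics/w7.png

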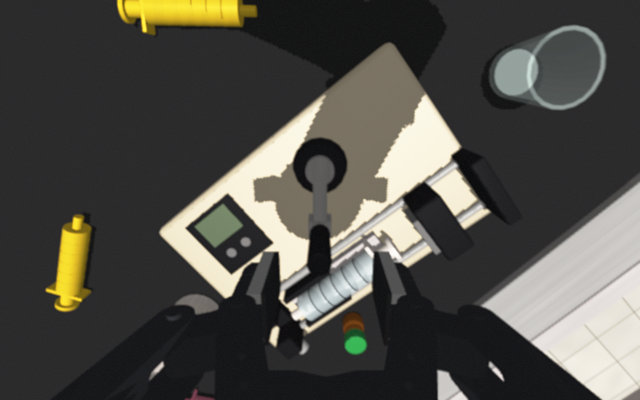

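View pics/s7.png

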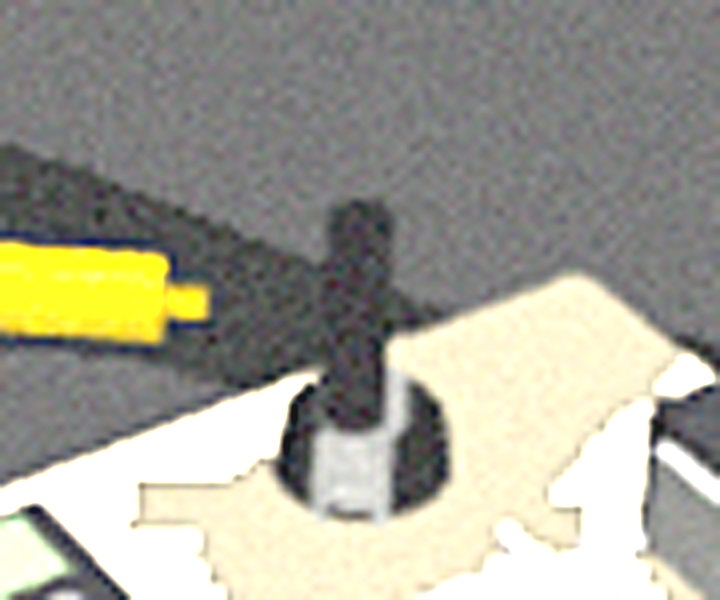

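Run:
```python
from h import *
import pickle
s=pickle.load(open("pics/w7.pkl","rb"))
p=cv2.imread("pics/w7.png")
sh=atz("wrist",[(319.5,170)],89,s)[0]; print(sh)
out=np.array([.7071,-.7071,0]); h=sh*[1,1,0]+out*50+[0,0,99]
pts=[h,h+[0,0,14],h+[0,0,80]]+[h+80*np.array([0,0,np.cos(a)])-80*np.sin(a)*out for a in(.1,-.1)]
r=proj("wrist",pts,s); print(r.round(1))
im=cv2.convertScaleAbs(cv2.resize(p[150:290,260:380],None,fx=5,fy=5,interpolation=cv2.INTER_CUBIC),alpha=2.5,beta=20)
for q,c in zip(r,[(0,0,255)]*3+[(0,255,0),(255,0,0)]): cv2.circle(im,(int((q[0]-260+.5)*5),int((q[1]-150+.5)*5)),4,c,-1)
cv2.imwrite("pics/w7c.png",im[:,:])
d=np.load("pics/w7.npy"); C=cloud("wrist",d,s)
for v in range(230,275,5): print(v,C[v,320].round(1))
```

```text
[560.89672452  17.18658652  89.        ]
[[319.9 226.3]
 [319.8 232.5]
 [319.3 271. ]
 [319.2 260.4]
 [319.4 280.9]]
230 [590.  -11.4 129.1]
235 [589.6 -10.9 140.5]
240 [588.8 -10.1 152.4]
245 [588.1  -9.4 162.9]
250 [587.7  -8.8 172.3]
255 [588.4  -9.5 177.8]
260 [591.5 -12.7 176.8]
265 [593.6 -14.8 178.4]
270 [596.2 -17.4 178.6]
```

View pics/w7c.png

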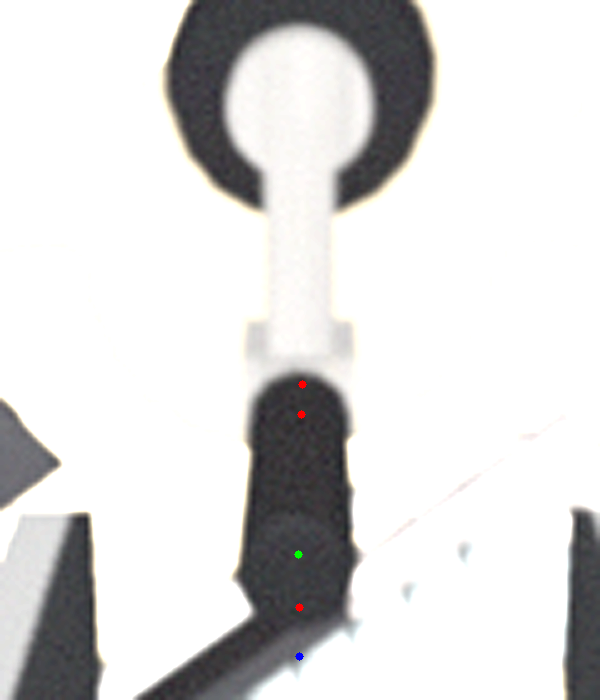

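The view from above shows the handle about 0.08 rad short of upright: its end circle is centred near the +0.1 rad mark, and depth along its side agrees. I'll push it outward to its stop with the closed fingers.

```bash
python3 -m crank '{"delta_pos":[[-0.0025,0,0],[0,0,0],[0,0,0],[0,0,0.04],[0,0,0.04],[0,0,0.014],[0,0,0],[0,0,0]],"twist":[0,0,0,0,0,0,0,0]}' 0
python3 -m crank '{"delta_pos":[[0,0.004,0],[0,0.004,0],[0,0.004,0],[0,0,0]],"twist":[0,0,0,0]}'
python3 -m crank '{"delta_pos":[[0,0.002,0],[0,0.002,0],[0,0,0]],"twist":[0,0,0]}'
python3 -m crank '{"delta_pos":[[0,0.002,0],[0,0.002,0],[0,0,0]],"twist":[0,0,0]}'
```

```text
clock: 9.15
position: [566.3, 9.4, 216.7]
ee_rot: [0.925, 0.38, -0.001, 0.0]
contact_force: [-0.0, 1.1, 0.7]
gripper_width: 0.4
clock: 9.48
position: [575.5, 0.8, 218.8]
ee_rot: [0.925, 0.38, 0.001, 0.0]
contact_force: [-0.0, -0.5, -0.3]
gripper_width: 0.1
clock: 9.73
position: [577.4, -1.8, 217.7]
ee_rot: [0.925, 0.38, 0.0, 0.0]
contact_force: [-0.6, 0.6, -0.1]
gripper_width: 0.2
clock: 9.98
position: [580.0, -4.5, 217.6]
ee_rot: [0.925, 0.38, -0.0, -0.0]
contact_force: [-1.0, 0.6, 1.7]
gripper_width: 0.2
```

```bash
for i in 1 2 3; do :; done
python3 -m crank '{"delta_pos":[[0,0.002,0],[0,0.001,0],[0,0,0]],"twist":[0,0,0]}'
python3 -m crank '{"delta_pos":[[0,0.002,0],[0,0.001,0],[0,0,0]],"twist":[0,0,0]}'
python3 -m crank '{"delta_pos":[[0,0.002,0],[0,0.001,0],[0,0,0]],"twist":[0,0,0]}'
```

```text
clock: 10.23
position: [582.2, -6.6, 217.5]
ee_rot: [0.925, 0.38, 0.0, -0.0]
contact_force: [-1.6, 0.8, 1.3]
gripper_width: -0.2
clock: 10.48
position: [583.2, -8.0, 217.5]
ee_rot: [0.925, 0.38, -0.001, -0.001]
contact_force: [-4.8, 5.2, 3.9]
gripper_width: -0.1
clock: 10.73
position: [583.9, -9.1, 217.4]
ee_rot: [0.925, 0.38, -0.002, -0.002]
contact_force: [-10.0, 10.4, 7.3]
gripper_width: 0.1
```

It stopped hard at about 15 N, well above the 2 N hinge, so the handle is at its stop. Next I back off, rise, move over it, and look before gripping it for cranking.

```bash
python3 -m crank '{"delta_pos":[[0,-0.013,0],[0,0,-0.03],[0,0,-0.03],[0,0,0],[0,0,0]],"twist":[0,0,0,0,0]}' 0.5
python3 - <<'E'
from h import *
from bench import arm
import pickle
s=arm.read_state(); pickle.dump(s,open("pics/w8.pkl","wb"))
p,d=imaging.get_image("wrist"); C=cloud("wrist",d,s)
cv2.imwrite("pics/w8.png",p)
print(s["position"],s["clock"])
for v in range(215,330,8): print(v,C[v,322].round(1))
E
```

```text
clock: 11.15
position: [578.1, -1.4, 279.6]
ee_rot: [0.925, 0.38, 0.003, 0.001]
contact_force: [-0.9, -0.1, -0.5]
gripper_width: 42.4
[578.0645346   -1.43977183 279.60153137] 11.15
215 [589.1 -15.2  90.4]
223 [591.3 -17.3 100.1]
231 [589.7 -15.5 121.7]
239 [589.5 -15.2 136.3]
247 [589.9 -15.5 147.8]
255 [589.7 -15.2 159.9]
263 [589.7 -15.1 170.2]
271 [590.4 -15.7 177.9]
279 [593.9 -19.4 177.9]
287 [597.4 -22.8 178.5]
295 [601.5 -27.  177.6]
303 [645.6 -72.5  94. ]
311 [649.2 -76.2  98.1]
319 [654.7 -81.8  98.7]
327 [660.6 -87.9  98.6]
```

View pics/w8.png

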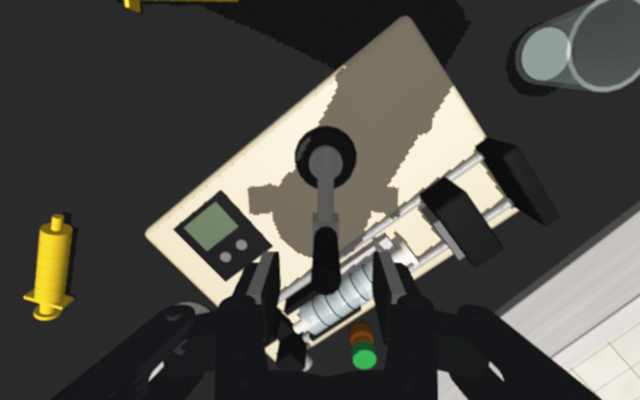

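The handle now stands upright: its side surface reads (589.7,-15.4) at every height, and its top is at z = 178. I'll move over it, descend and grip.

```bash
python3 -m crank '{"delta_pos":[[-0.0014,0.014,0],[0,0.0143,0],[0,0,0],[0,0,0.03],[0,0,0.032],[0,0,0],[0,0,0]],"twist":[0,0,0,0,0,0,0]}' 0.5
python3 -m crank '{"delta_pos":[[0,0,0],[0,0,0],[0,0,0],[0,0,0],[0,0,0]],"twist":[0,0,0,0,0]}' 0
python3 - <<'E'
from bench import arm
s=arm.read_state(); print(s["position"],s["contact_force"],s["joints"])
E
```

```text
clock: 11.78
position: [595.2, -23.3, 213.4]
ee_rot: [0.925, 0.38, -0.003, -0.0]
contact_force: [0.2, -0.2, 0.3]
gripper_width: 42.5
clock: 12.2
position: [597.5, -22.4, 217.6]
ee_rot: [0.925, 0.38, 0.003, 0.001]
contact_force: [0.7, 0.9, 4.1]
gripper_width: 16.3
[597.48471519 -22.39029859 217.63498797] [0.65929745 0.87085084 4.08994447] [ 2.33368550e-01  4.10128586e-01 -1.83752713e-01  8.35971779e-04
 -9.71505690e-01 -2.59513194e+00]
```

Run:
```python
import numpy as np
t=np.arange(0,36)*0.15; r=50+1.5*np.minimum(1,t/0.6)
P=np.c_[-r*np.sin(t),r*np.cos(t)]; P=np.round(P,1)
for i in range(35): print(round(t[i+1],2),np.diff(P,axis=0)[i].round(1),end="; ")
```

```text
0.15 [-7.5 -0.2]; 0.3 [-7.5 -1.3]; 0.45 [-7.2 -2.5]; 0.6 [-6.9 -3.5]; 0.75 [-6.  -4.8]; 0.9 [-5.2 -5.7]; 1.05 [-4.4 -6.4]; 1.2 [-3.3 -6.9]; 1.35 [-2.2 -7.4]; 1.5 [-1.2 -7.7]; 1.65 [ 0.1 -7.7]; 1.8 [ 1.1 -7.6]; 1.95 [ 2.4 -7.4]; 2.1 [ 3.3 -6.9]; 2.25 [ 4.4 -6.4]; 2.4 [ 5.3 -5.6]; 2.55 [ 6.1 -4.7]; 2.7 [ 6.7 -3.9]; 2.85 [ 7.2 -2.7]; 3.0 [ 7.5 -1.7]; 3.15 [ 7.7 -0.5]; 3.3 [7.7 0.6]; 3.45 [7.5 1.8]; 3.6 [7.2 2.9]; 3.75 [6.6 3.9]; 3.9 [6.  4.9]; 4.05 [5.2 5.7]; 4.2 [4.3 6.5]; 4.35 [3.3 6.9]; 4.5 [2.1 7.4]; 4.65 [1.1 7.7]; 4.8 [-0.1  7.7]; 4.95 [-1.2  7.6]; 5.1 [-2.4  7.4]; 5.25 [-3.5  6.9];
```

```bash
cat > f.py <<'E'
import sys,numpy as np
from bench import arm
s=arm.read_state(); q=s["ee_rot"]; 
C=np.array([562,14.3]); v=s["position"][:2]-C; r=np.hypot(*v); o=v/r; cw=np.array([o[1],-o[0]])
F=s["contact_force"]; print("t%.2f r%.1f dir%.1f Frad%.1f Fcw%.1f Fz%.1f w%.1f z%.1f"%(s["clock"],r,np.degrees(np.arctan2(v[1],v[0])),F[:2]@o,F[:2]@cw,F[2],s["gripper_width"],s["position"][2]),"yaw",np.degrees(np.arctan2(2*q[0]*q[1],2*q[0]**2-1)).round(1))
E
python3 -m crank '{"delta_pos":[[-0.0075,-0.0002,0],[-0.0075,-0.0013,0],[-0.0072,-0.0025,0],[-0.0069,-0.0035,0]],"twist":[0,0,0,0]}' >/dev/null; python3 f.py
python3 -m crank '{"delta_pos":[[-0.006,-0.0048,0],[-0.0052,-0.0057,0]],"twist":[0,0]}'>/dev/null; python3 f.py
python3 - <<'E'
from h import *
p,d=imaging.get_image("scene"); cv2.imwrite("pics/s9.png",cv2.resize(p[120:300,220:440],None,fx=3.2,fy=3.2,interpolation=cv2.INTER_CUBIC))
E
```

```text
t12.53 r51.5 dir-78.8 Frad-8.5 Fcw-4.8 Fz3.4 w16.6 z217.5 yaw 44.7
t12.70 r51.1 dir-95.3 Frad-6.1 Fcw-4.4 Fz2.9 w16.4 z217.6 yaw 44.7
```

View pics/s9.png

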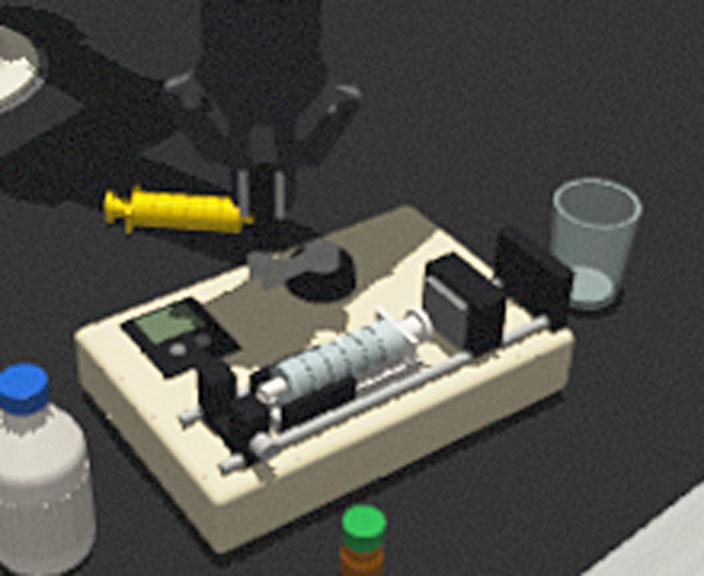

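Cranking works: about 4.5 N tangential, the handle upright, and the pusher at (465,300) has advanced. Continuing.

```bash
python3 -m crank '{"delta_pos":[[-0.0044,-0.0064,0],[-0.0033,-0.0069,0],[-0.0022,-0.0074,0],[-0.0012,-0.0077,0]],"twist":[0,0,0,0]}'>/dev/null; python3 f.py
python3 -m crank '{"delta_pos":[[0.0001,-0.0077,0],[0.0011,-0.0076,0],[0.0024,-0.0074,0],[0.0033,-0.0069,0]],"twist":[0,0,0,0]}'>/dev/null; python3 f.py
python3 - <<'E'
from h import *
p,d=imaging.get_image("scene"); cv2.imwrite("pics/s10.png",cv2.resize(p[120:300,220:440],None,fx=3.2,fy=3.2,interpolation=cv2.INTER_CUBIC))
E
```

```text
t13.08 r50.5 dir-129.3 Frad-6.4 Fcw-4.4 Fz0.1 w16.2 z217.6 yaw 44.7
t13.42 r50.1 dir-164.0 Frad-6.2 Fcw-5.0 Fz0.9 w16.3 z217.6 yaw 44.8
```

View pics/s10.png

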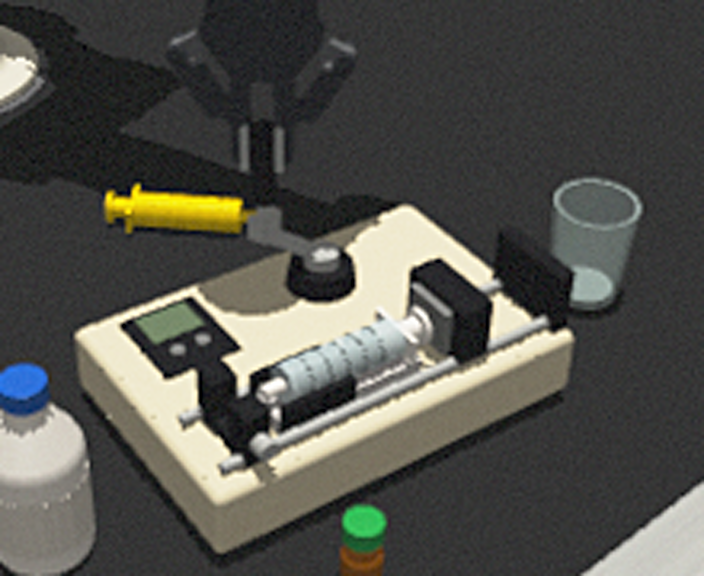

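```bash
python3 -m crank '{"delta_pos":[[0.0044,-0.0064,0],[0.0053,-0.0056,0],[0.0061,-0.0047,0],[0.0067,-0.0039,0]],"twist":[0,0,0,0]}'>/dev/null; python3 f.py
python3 - <<'E'
from h import *
p,d=imaging.get_image("scene"); cv2.imwrite("pics/s11.png",cv2.resize(p[190:300,260:420],None,fx=5,fy=5,interpolation=cv2.INTER_CUBIC))
p,d=imaging.get_image("top"); cv2.imwrite("pics/t11.png",cv2.resize(p[140:210,250:390],None,fx=5.6,fy=5.6,interpolation=cv2.INTER_CUBIC))
E
```

```text
t13.80 r49.9 dir161.8 Frad-6.7 Fcw-4.8 Fz3.3 w16.3 z217.5 yaw 44.8
```

View pics/s11.png

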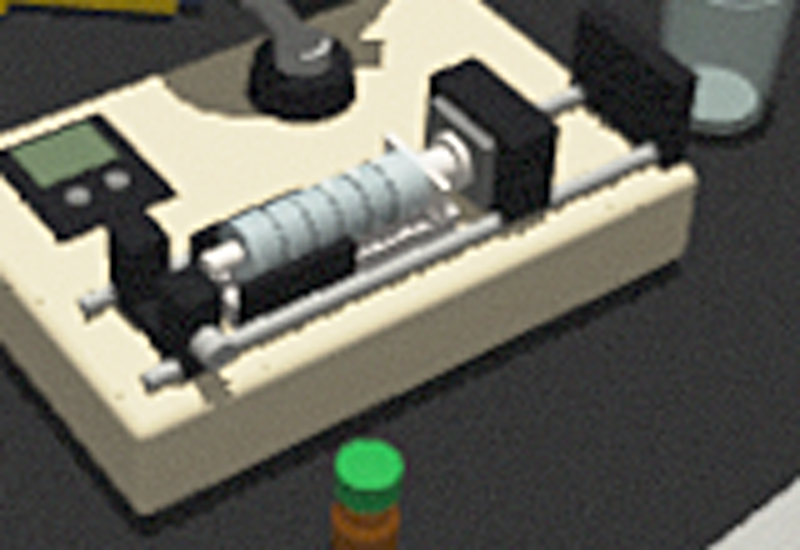

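View pics/t11.png

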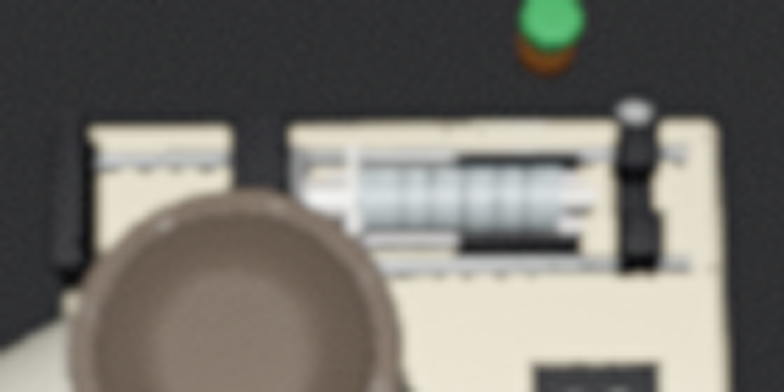

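The pad has just reached the thumb disc. In the top crop the glass shoulder is at column 562 and the fork face at 618, so about 23 mm (2.1 rad) remain. I'll crank 1.35 rad and look again.

```bash
python3 -m crank '{"delta_pos":[[0.0072,-0.0027,0],[0.0075,-0.0017,0],[0.0077,-0.0005,0],[0.0077,0.0006,0],[0.0075,0.0018,0]],"twist":[0,0,0,0,0]}'>/dev/null; python3 f.py
python3 -m crank '{"delta_pos":[[0.0072,0.0029,0],[0.0066,0.0039,0],[0.006,0.0049,0],[0.0052,0.0057,0]],"twist":[0,0,0,0]}'>/dev/null; python3 f.py
python3 - <<'E'
from h import *
p,d=imaging.get_image("scene"); cv2.imwrite("pics/s12.png",cv2.resize(p[190:300,260:420],None,fx=5,fy=5,interpolation=cv2.INTER_CUBIC))
p,d=imaging.get_image("top"); cv2.imwrite("pics/t12.png",cv2.resize(p[140:210,250:390],None,fx=5.6,fy=5.6,interpolation=cv2.INTER_CUBIC))
E
```

```text
t14.32 r49.6 dir120.0 Frad-3.0 Fcw-3.8 Fz10.1 w16.5 z217.4 yaw 44.7
t14.65 r49.8 dir84.3 Frad2.0 Fcw-4.4 Fz9.8 w16.4 z217.4 yaw 44.7
```

View pics/s12.png

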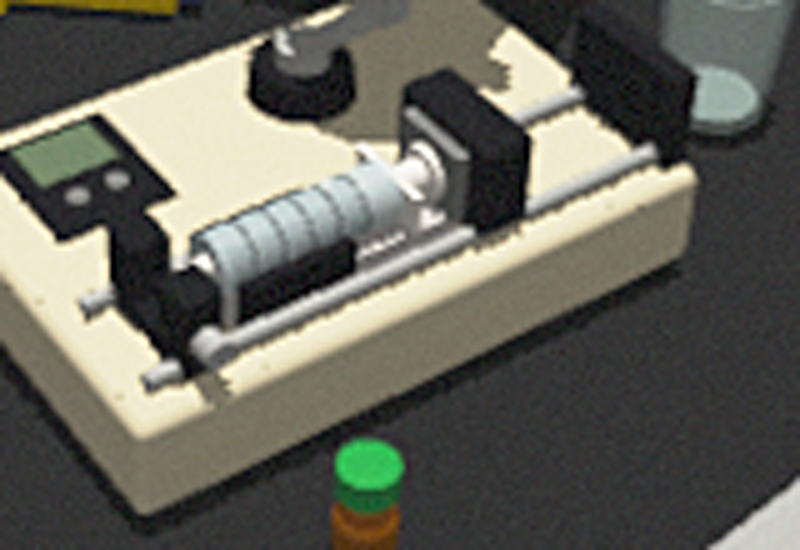

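View pics/t12.png

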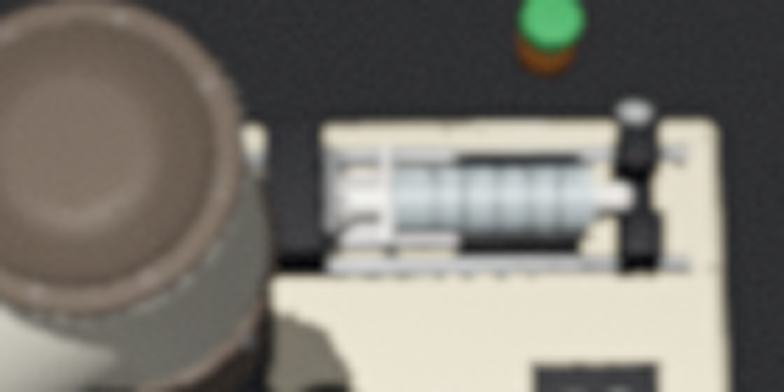

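About 9 mm remain (shoulder at column 597, fork at 618). The radial force has flipped sign, so I'm slightly inside the circle and could fold the handle. I'll bias outward by 2 mm and continue.

```bash
python3 -m crank '{"delta_pos":[[0.0015,-0.0013,0]],"twist":[0]}'>/dev/null; python3 f.py
python3 -m crank '{"delta_pos":[[0.0043,0.0065,0],[0.0033,0.0069,0],[0,0,0]],"twist":[0,0,0]}'>/dev/null; python3 f.py
python3 -m crank '{"delta_pos":[[0.0024,0.0037,0],[0.0020,0.0038,0],[0,0,0]],"twist":[0,0,0]}'>/dev/null; python3 f.py
```

```text
t14.83 r50.8 dir83.4 Frad-7.1 Fcw1.0 Fz6.0 w16.2 z217.5 yaw 44.7
t15.08 r50.8 dir66.1 Frad-1.9 Fcw-2.2 Fz9.6 w16.3 z217.4 yaw 44.7
t15.33 r51.5 dir57.6 Frad-4.9 Fcw-3.2 Fz10.2 w16.4 z217.4 yaw 44.7
```

Run:
```python
from h import *
p,d=imaging.get_image("scene"); cv2.imwrite("pics/s13.png",cv2.resize(p[190:300,260:420],None,fx=5,fy=5,interpolation=cv2.INTER_CUBIC)); cv2.imwrite("pics/s13b.png",cv2.resize(p[130:230,270:370],None,fx=5.5,fy=5.5,interpolation=cv2.INTER_CUBIC))
p,d=imaging.get_image("top"); cv2.imwrite("pics/t13.png",cv2.resize(p[140:210,250:390],None,fx=5.6,fy=5.6,interpolation=cv2.INTER_CUBIC))
```

```text
(no output)
```

View pics/s13b.png

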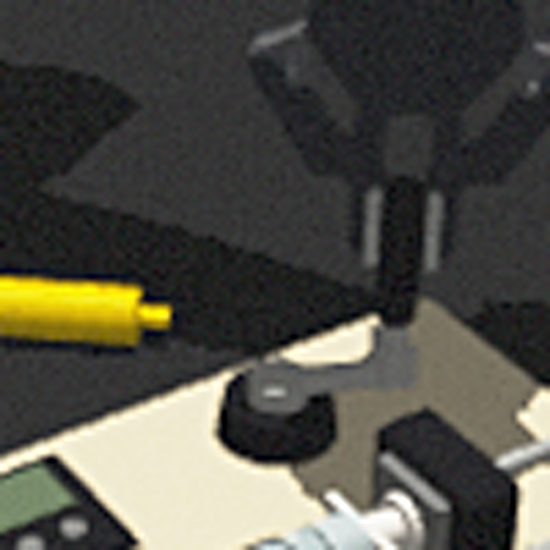

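View pics/t13.png

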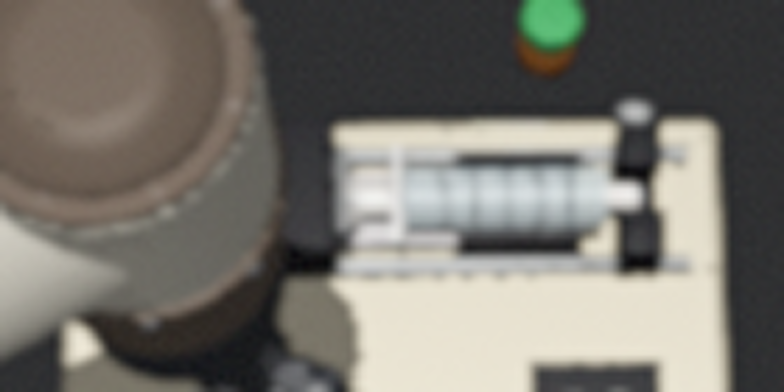

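Shoulder at column 608, fork at 618, so about 4 mm left. I'll take small steps and watch the force.

```bash
python3 -m crank '{"delta_pos":[[0.0003,0.0015,0],[0.0002,0.0014,0],[0,0,0]],"twist":[0,0,0]}'>/dev/null; python3 f.py
python3 -m crank '{"delta_pos":[[0.0002,0.0015,0],[0.0002,0.0015,0],[0,0,0]],"twist":[0,0,0]}'>/dev/null; python3 f.py
python3 -m crank '{"delta_pos":[[0.0001,0.0015,0],[0.0001,0.0015,0],[0,0,0]],"twist":[0,0,0]}'>/dev/null; python3 f.py
python3 -m crank '{"delta_pos":[[0,0.0015,0],[0,0.0015,0],[0,0,0]],"twist":[0,0,0]}'>/dev/null; python3 f.py
```

```text
t15.68 r51.5 dir54.8 Frad-4.3 Fcw-3.7 Fz10.4 w16.4 z217.4 yaw 44.7
t15.93 r51.6 dir51.6 Frad-4.3 Fcw-3.3 Fz10.5 w16.4 z217.4 yaw 44.7
t16.18 r51.6 dir48.3 Frad-4.4 Fcw-3.9 Fz10.2 w16.4 z217.4 yaw 44.7
t16.43 r51.7 dir45.0 Frad-4.2 Fcw-4.2 Fz10.9 w16.2 z217.4 yaw 44.7
```

```bash
python3 -m crank '{"delta_pos":[[-0.0001,0.0012,0],[-0.0001,0.0011,0],[0,0,0]],"twist":[0,0,0]}'>/dev/null; python3 f.py
python3 -m crank '{"delta_pos":[[-0.0001,0.0012,0],[-0.0001,0.0011,0],[0,0,0]],"twist":[0,0,0]}'>/dev/null; python3 f.py
python3 -m crank '{"delta_pos":[[-0.0001,0.0012,0],[-0.0002,0.0011,0],[0,0,0]],"twist":[0,0,0]}'>/dev/null; python3 f.py
```

```text
t16.68 r51.7 dir42.6 Frad-4.0 Fcw-3.8 Fz9.2 w16.4 z217.4 yaw 44.7
t16.93 r51.7 dir40.1 Frad-4.1 Fcw-4.2 Fz9.7 w16.6 z217.4 yaw 44.7
t17.18 r51.7 dir37.6 Frad-4.6 Fcw-3.3 Fz10.1 w16.0 z217.4 yaw 44.7
```

Run:
```python
from h import *
p,d=imaging.get_image("scene"); cv2.imwrite("pics/s14.png",cv2.resize(p[190:300,260:420],None,fx=5,fy=5,interpolation=cv2.INTER_CUBIC))
p,d=imaging.get_image("top"); cv2.imwrite("pics/t14.png",cv2.resize(p[140:210,250:390],None,fx=5.6,fy=5.6,interpolation=cv2.INTER_CUBIC))
```

```text
(no output)
```

View pics/t14.png

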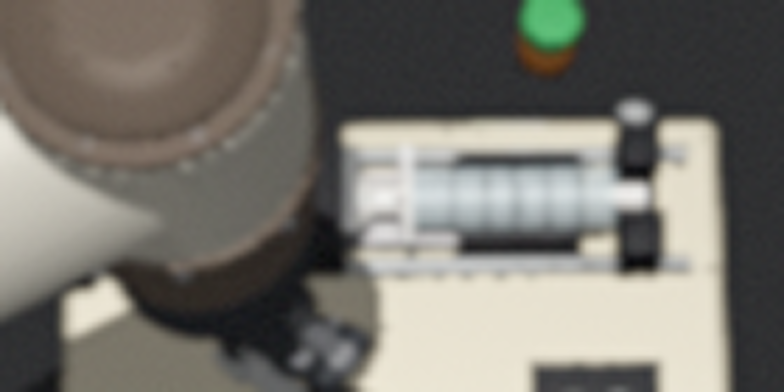

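View pics/s14.png

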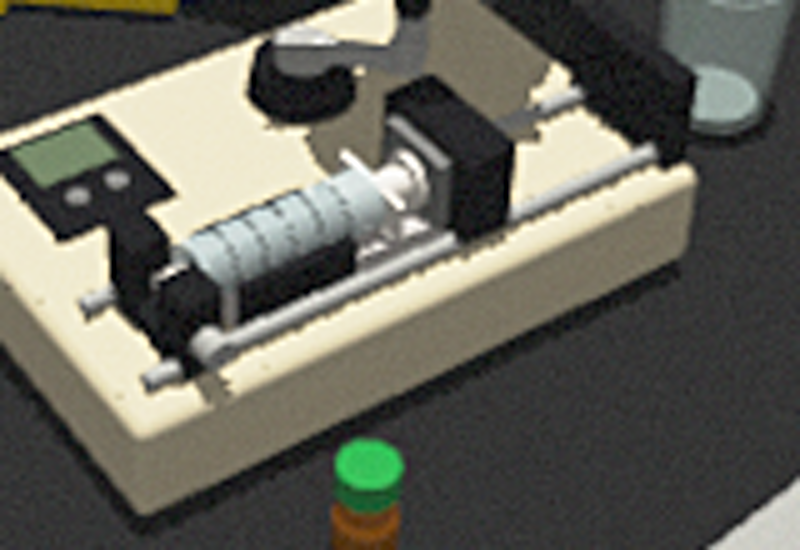

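The shoulder is almost at the fork and the force hasn't risen yet. Continuing with small steps, one at a time.

```bash
python3 -m crank '{"delta_pos":[[-0.0002,0.0011,0],[-0.0002,0.0011,0],[0,0,0]],"twist":[0,0,0]}'>/dev/null; python3 f.py
python3 -m crank '{"delta_pos":[[-0.0002,0.0011,0],[-0.0003,0.0011,0],[0,0,0]],"twist":[0,0,0]}'>/dev/null; python3 f.py
```

```text
t17.53 r51.8 dir35.2 Frad-3.7 Fcw-4.1 Fz8.7 w16.6 z217.4 yaw 44.7
t17.78 r51.8 dir32.7 Frad-3.5 Fcw-2.6 Fz9.8 w16.5 z217.4 yaw 44.7
```

```bash
python3 -m crank '{"delta_pos":[[-0.0003,0.0011,0],[-0.0003,0.0011,0],[0,0,0]],"twist":[0,0,0]}'>/dev/null; python3 f.py
python3 -m crank '{"delta_pos":[[-0.0003,0.0011,0],[-0.0004,0.0011,0],[0,0,0]],"twist":[0,0,0]}'>/dev/null; python3 f.py; for i in 1 2 ; do :; done
```

```text
t18.03 r51.8 dir30.2 Frad-3.6 Fcw-3.6 Fz10.2 w16.5 z217.4 yaw 44.7
t18.28 r51.8 dir27.8 Frad-3.6 Fcw-4.0 Fz8.5 w16.9 z217.4 yaw 44.7
```

```bash
python3 - <<'E'
from h import *
p,d=imaging.get_image("top"); cv2.imwrite("pics/t15.png",cv2.resize(p[155:200,300:385],None,fx=9,fy=9,interpolation=cv2.INTER_CUBIC))
E
python3 -m crank '{"delta_pos":[[-0.0004,0.0011,0],[-0.0004,0.001,0],[0,0,0]],"twist":[0,0,0]}'>/dev/null; python3 f.py
```

```text
t18.58 r51.8 dir25.6 Frad-3.0 Fcw-4.1 Fz8.9 w16.4 z217.4 yaw 44.7
```

View pics/t15.png

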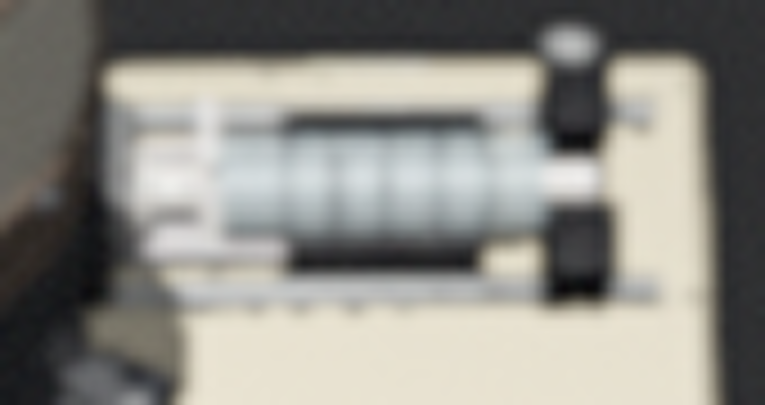

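```bash
python3 -m crank '{"delta_pos":[[-0.0004,0.001,0],[-0.0004,0.001,0],[0,0,0],[0,0,0]],"twist":[0,0,0,0]}'>/dev/null; python3 f.py
python3 -m crank '{"delta_pos":[[-0.0004,0.001,0],[-0.0004,0.001,0],[0,0,0],[0,0,0]],"twist":[0,0,0,0]}'>/dev/null; python3 f.py
```

```text
t18.92 r51.9 dir23.5 Frad-3.7 Fcw-5.3 Fz10.4 w16.4 z217.4 yaw 44.7
t19.25 r51.9 dir21.3 Frad-3.1 Fcw-5.3 Fz9.3 w16.3 z217.4 yaw 44.7
```

```bash
python3 -m crank '{"delta_pos":[[0,0,0]],"twist":[0]}'>/dev/null; python3 f.py
python3 -m crank '{"delta_pos":[[0,0,0]],"twist":[0]}'>/dev/null; python3 f.py
python3 -m crank '{"delta_pos":[[-0.0004,0.001,0],[-0.0004,0.001,0],[0,0,0]],"twist":[0,0,0]}'>/dev/null; python3 f.py
python3 -m crank '{"delta_pos":[[0,0,0]],"twist":[0]}'>/dev/null; python3 f.py
python3 -m crank '{"delta_pos":[[0,0,0]],"twist":[0]}'>/dev/null; python3 f.py
```

```text
t19.33 r51.9 dir21.4 Frad-3.3 Fcw-5.5 Fz9.8 w16.1 z217.4 yaw 44.7
t19.42 r51.9 dir21.4 Frad-2.9 Fcw-6.6 Fz9.2 w16.4 z217.4 yaw 44.7
t19.67 r52.0 dir19.2 Frad-3.9 Fcw-7.0 Fz9.4 w16.2 z217.4 yaw 44.7
t19.75 r52.0 dir19.2 Frad-4.1 Fcw-6.3 Fz10.1 w16.7 z217.4 yaw 44.7
t19.83 r52.0 dir19.3 Frad-3.5 Fcw-6.6 Fz10.2 w16.3 z217.4 yaw 44.7
```

The bite is there: tangential force went from about 3.8 N free to 6.6 N, which is roughly 12 N of push, and the 1.2 mm of pusher travel since the rise began gives the same figure. I'll stop here, unload slightly, let go and rise.

```bash
python3 -m crank '{"delta_pos":[[0.0004,-0.001,0],[0,0,0]],"twist":[0,0]}'>/dev/null; python3 f.py
python3 -m crank '{"delta_pos":[[0,0,0],[0,0,0],[0,0,0],[0,0,0],[0,0,0]],"twist":[0,0,0,0,0]}' 0.5; python3 f.py
python3 -m crank '{"delta_pos":[[0,0,-0.03],[0,0,-0.03],[0,0,-0.03],[0,0,-0.03],[0,0,0],[0,0,0]],"twist":[0,0,0,0,0,0]}'
python3 - <<'E'
from h import *
from bench import arm
import pickle
s=arm.read_state(); pickle.dump(s,open("pics/w16.pkl","wb"))
p,d=imaging.get_image("wrist"); cv2.imwrite("pics/w16.png",p); np.save("pics/w16.npy",d)
p,d=imaging.get_image("scene"); cv2.imwrite("pics/s16.png",cv2.resize(p[150:300,230:430],None,fx=4,fy=4,interpolation=cv2.INTER_CUBIC))
E
```

```text
t20.00 r51.9 dir19.7 Frad-3.8 Fcw-3.9 Fz9.3 w16.3 z217.4 yaw 44.7
clock: 20.42
position: [611.8, 31.3, 215.0]
ee_rot: [0.925, 0.38, -0.0, -0.0]
contact_force: [0.2, -0.2, -0.0]
gripper_width: 42.8
t20.42 r52.7 dir18.9 Frad0.1 Fcw0.3 Fz-0.0 w42.8 z215.0 yaw 44.7
clock: 20.92
position: [612.5, 31.6, 337.7]
ee_rot: [0.925, 0.38, 0.002, 0.0]
contact_force: [-0.2, 0.9, -0.9]
gripper_width: 42.7
```

View pics/w16.png

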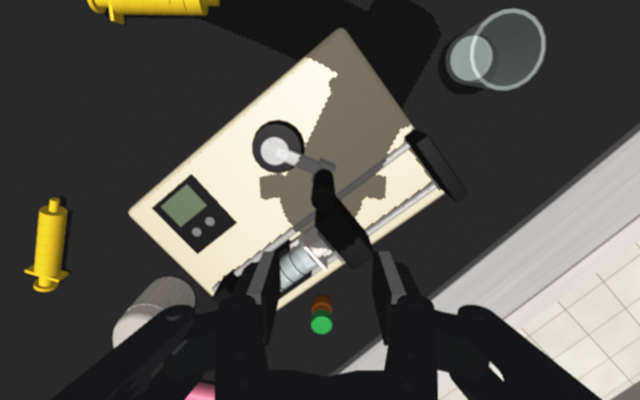

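View pics/s16.png

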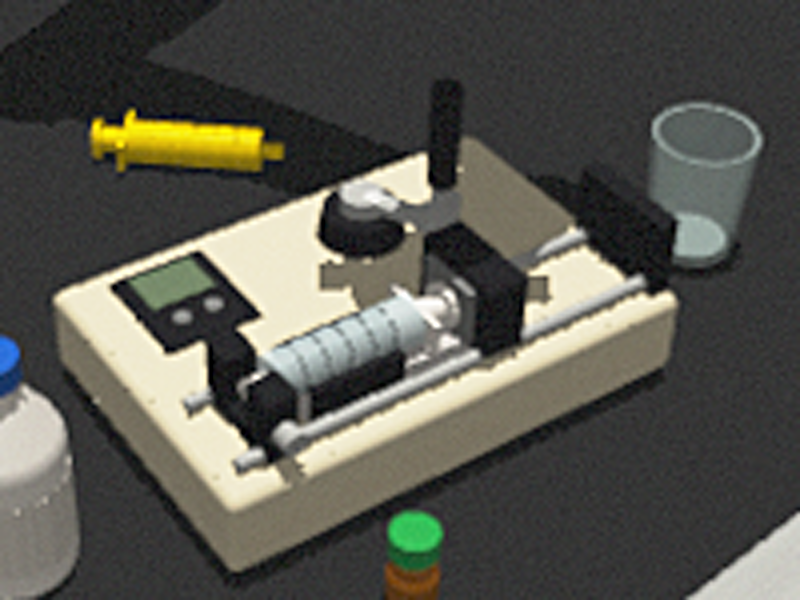

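Run:
```python
from h import *
import pickle
from scipy.optimize import least_squares
from bench import arm
def fit(P,name):
    def res(q):
        a=np.c_[q[0]+q[2]*(P[:,2]-140),q[1]+q[3]*(P[:,2]-140)]
        return np.hypot(*(P[:,:2]-a).T)-9
    c=np.nanmedian(P[:,:2],axis=0)
    r=least_squares(res,[c[0]+x0,c[1]+y0,0,0],loss="soft_l1",f_scale=1.5)
    o=np.array([np.cos(np.radians(19.5)),np.sin(np.radians(19.5))]); t=np.array([-o[1],o[0]])
    print(name,len(P),r.x[:2].round(1),"out tilt",round(r.x[2:]@o,3),"tang tilt",round(r.x[2:]@t,3),"rms",np.sqrt(np.mean(r.fun**2)).round(2))
s=pickle.load(open("pics/w16.pkl","rb"))
C=cloud("wrist",np.load("pics/w16.npy"),s)
m=lambda C:(C[...,2]>118)&(C[...,2]<172)&(np.hypot(C[...,0]-609,C[...,1]-31)<25)
x0,y0=0,0
P=C[m(C)]; fit(P,"wrist")
p,d=imaging.get_image("scene"); Cs=cloud("scene",d); P=Cs[m(Cs)]; x0,y0=-6,5; fit(P,"scene")
p,d=imaging.get_image("top"); cv2.imwrite("pics/t17.png",cv2.resize(p[155:200,300:385],None,fx=9,fy=9,interpolation=cv2.INTER_CUBIC))
# same for earlier verified upright? wrist w8 not saved
```

```text
wrist 353 [597.6  45.3] out tilt 0.018 tang tilt 0.008 rms 2.88
scene 162 [609.1  35.2] out tilt -0.016 tang tilt -0.007 rms 1.01
```

View pics/t17.png

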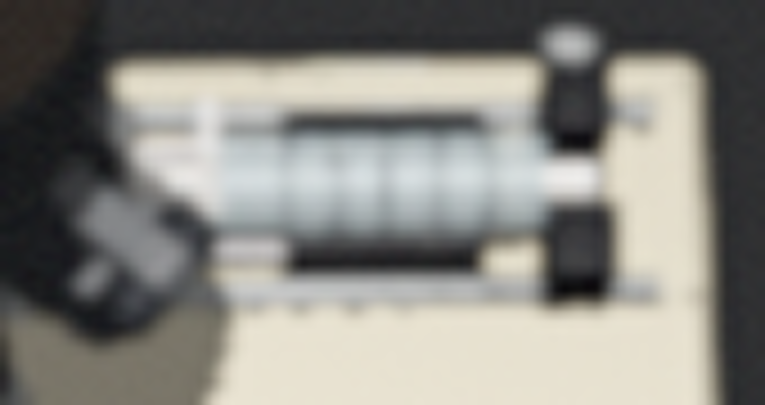

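Two fits to the handle's axis give tilts of +0.018 rad (wrist, poor fit) and -0.016 rad (scene), so it is upright within the noise. As a check I'll nudge it gently outward with closed fingers. The tool gets turned so the push is purely radial and cannot turn the crank.

```bash
python3 -m crank '{"delta_pos":[[0,0,0],[0,0,0],[0,0,0],[0,0,0],[0,0,0],[0,0,0],[0,0,0],[0,0,0]],"twist":[-0.12,-0.12,-0.12,-0.12,-0.12,-0.12,-0.12,-0.12]}' 0
python3 -m crank '{"delta_pos":[[0,0,0],[0,0,0],[0.0007,-0.017,0],[0,-0.0165,0],[0,0,0],[0,0,0]],"twist":[-0.11,-0.06,0,0,0,0]}'; python3 f.py
```

```text
clock: 21.78
position: [611.8, 31.5, 333.9]
ee_rot: [0.643, 0.766, -0.001, -0.001]
contact_force: [-0.7, -0.1, 0.2]
gripper_width: -0.1
clock: 22.28
position: [579.8, 20.9, 334.9]
ee_rot: [0.578, 0.816, -0.001, -0.0]
contact_force: [0.0, -0.2, -0.7]
gripper_width: -0.0
t22.28 r18.9 dir20.3 Frad-0.0 Fcw0.2 Fz-0.7 w-0.0 z334.9 yaw 109.4
```

```bash
python3 -m crank '{"delta_pos":[[0,0,0.04],[0,0,0.04],[0,0,0.037],[0,0,0],[0,0.005,0],[0,0.004,0],[0,0,0]],"twist":[0,0,0,0,0,0,0]}'; python3 f.py
python3 -m crank '{"delta_pos":[[0,0.001,0],[0,0.001,0],[0,0,0]],"twist":[0,0,0]}'>/dev/null; python3 f.py
python3 -m crank '{"delta_pos":[[0,0.001,0],[0,0.0005,0],[0,0,0]],"twist":[0,0,0]}'>/dev/null; python3 f.py
```

```text
clock: 22.87
position: [590.7, 24.6, 220.7]
ee_rot: [0.578, 0.816, 0.001, 0.001]
contact_force: [-0.5, -1.2, 0.9]
gripper_width: -0.1
t22.87 r30.4 dir19.7 Frad-0.9 Fcw0.9 Fz0.9 w-0.1 z220.7 yaw 109.4
t23.12 r30.8 dir19.9 Frad-0.4 Fcw0.1 Fz0.8 w0.0 z220.0 yaw 109.4
t23.37 r31.3 dir19.9 Frad-3.6 Fcw-0.8 Fz3.0 w0.2 z218.8 yaw 109.4
```

```bash
python3 -m crank '{"delta_pos":[[0,0.001,0],[0,0,0],[0,0,0]],"twist":[0,0,0]}'>/dev/null; python3 f.py
python3 -m crank '{"delta_pos":[[0,0.001,0],[0,0,0],[0,0,0]],"twist":[0,0,0]}'>/dev/null; python3 f.py
```

```text
t23.62 r31.8 dir19.9 Frad-5.6 Fcw-0.3 Fz6.0 w0.2 z218.6 yaw 109.4
t23.87 r32.2 dir19.7 Frad-6.7 Fcw-0.2 Fz5.9 w-0.2 z218.6 yaw 109.4
```

The resistance climbs steadily past the 2 N hinge, so the handle is against its stop. Backing off and clearing away for the last look.

```bash
python3 -m crank '{"delta_pos":[[0,-0.006,0],[0,-0.009,0],[0,0,-0.04],[0,0,-0.04],[0,0,-0.04],[0,-0.04,0],[0,-0.04,0],[0,0,0]],"twist":[0,0,0,0,0,0,0,0]}'
python3 -m crank '{"delta_pos":[[0,-0.03,-0.03],[0,-0.03,-0.03],[0,0,0],[0,0,0]],"twist":[0,0,0,0]}'
python3 - <<'E'
from h import *
p,d=imaging.get_image("scene"); cv2.imwrite("pics/s18.png",cv2.resize(p[130:310,200:440],None,fx=3.3,fy=3.3,interpolation=cv2.INTER_CUBIC))
C=cloud("scene",d)
m=(C[...,2]>118)&(C[...,2]<172)&(np.hypot(C[...,0]-609,C[...,1]-31)<25); P=C[m]
o=np.array([.943,.334]); print("scene tilt out",np.polyfit(P[:,2],P[:,:2]@o,1)[0].round(3))
p,d=imaging.get_image("top"); cv2.imwrite("pics/t18.png",cv2.resize(p[130:270,230:420],None,fx=4.2,fy=4.2,interpolation=cv2.INTER_CUBIC))
E
```

```text
clock: 24.53
position: [497.9, -7.5, 338.2]
ee_rot: [0.578, 0.816, -0.0, -0.001]
contact_force: [-1.0, -0.1, -0.4]
gripper_width: 0.4
clock: 24.87
position: [448.2, -25.5, 399.8]
ee_rot: [0.578, 0.816, 0.003, 0.002]
contact_force: [0.3, 0.2, -0.7]
gripper_width: 0.0
scene tilt out 0.009
```

View pics/s18.png

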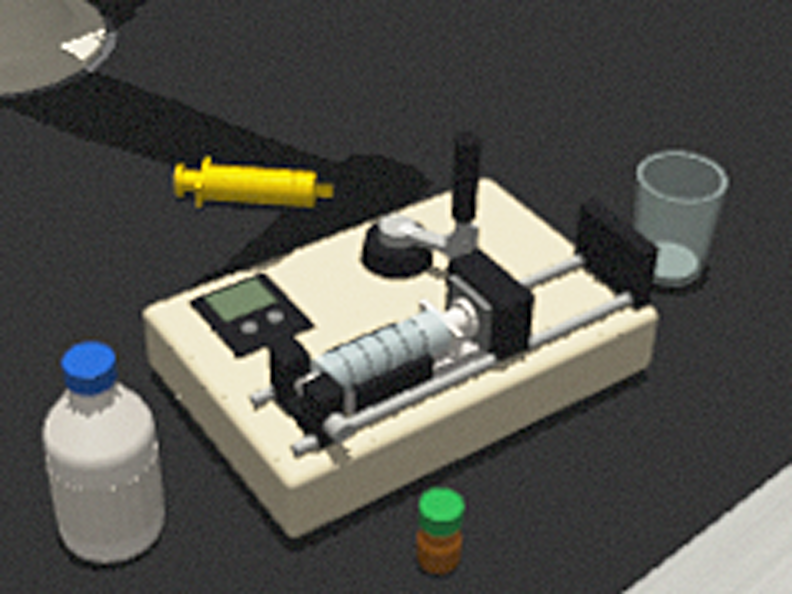

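View pics/t18.png

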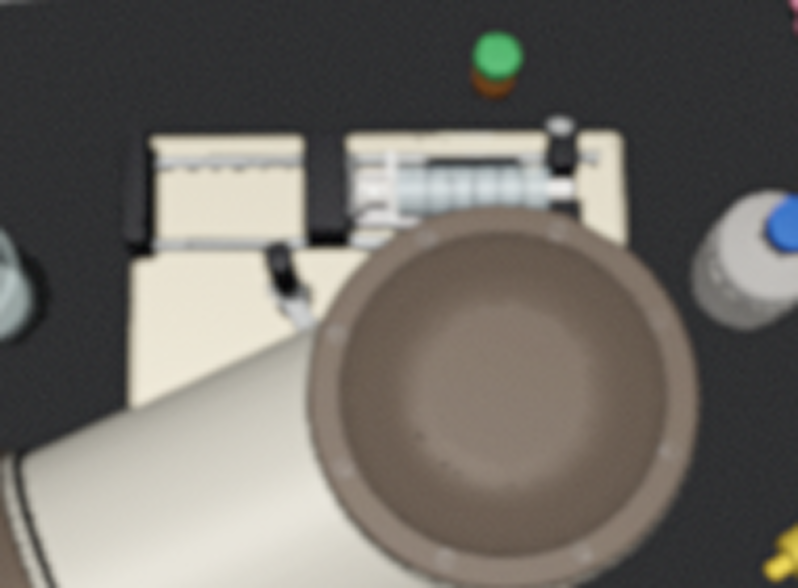

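The final pictures show the handle upright at (465,180), the syringe shoulder against the fork, the pad against the thumb disc, and the glassware where it was. Handing in.

```bash
python3 -c "
from bench import job_done; print(job_done())"
```

```text
the job is handed in; nothing more can be done
None
```

I unfolded the crank handle to its stop, then cranked clockwise about 5.1 rad until the pusher held the glass syringe against the front stop. I then let go and handed the job in at about 25 s.

- **Bite:** The force at the handle rose from about 3.8 N running free to about 6.6 N, so I stopped there. That is roughly 12 N of push on the syringe, estimated from the handle force. The pusher's last 1.2 mm of travel gives about the same figure. I did not measure it again after letting go. The last pictures show the pad on the thumb disc and the shoulder at the fork.
- **Handle:** After my first unfolding it was still about 0.08 rad short of upright, so I pushed it to its stop with the closed fingers before cranking. Afterwards it read within about 0.02 rad of upright; the wrist and scene fits disagreed in sign, and the wrist fit was poor. A gentle outward push met firm resistance, about 7 N against the hinge's 2 N. The last scene reading was a 0.009 rad tilt.
- **Cranking:** My estimate of the shaft's position was 1–2 mm off. I corrected the path outward partway round so that it would not fold the handle.
- **Surroundings:** The beaker, bottle and vial look unmoved in the last pictures, and the arm ended clear of everything.

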